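Shut the hood over the open beaker, open the other bay

TASK

Both sashes of the small two-bay hood on the bench have been left half-way. Pull the sash of the bay with the open beaker fully down, and push the sash of the other bay, with the capped jar, fully up so that the jar can be fetched next. Leave the beaker and the jar standing where they are inside.

Things in the scene. Friction and masses are not known exactly. Their poses are not given: they have to be found in the camera images.
- grip_left (a point): middle of the black grip bar on top of the hood's left sash (seen from the robot). Bar: level, 80 mm long, 16 thick, 18 high, on two thin posts 34 mm either side of this point, free underneath for 44 mm. Frame: y along the bar, z up, x towards the hood's back. 200 mm above the bench with the sash fully down, 300 mm fully up (end stops); moves only vertically. Push: 3 N down, 8 N up; stays where left.
- grip_right (a point): the same on the right sash, 160 mm beside the left. The hood is fixed to the bench, turned up to 0.2 rad, 334 mm wide, reaching 152 mm behind the sashes: two bays side by side, clear roof 145 mm high, dark floor plate 12 mm, sash guides up to 164 mm. The clear sashes close the bays on the robot's side and slide straight up and down.
- beaker_mid (a point): centre (half-way up) of the open clear beaker, 74 mm across and 88 mm high, with a pale wine-red filling, standing upright on the 12 mm floor plate inside one of the two bays, 55 to 85 mm behind its sash; it may be in either bay
- jar_mid (a point): centre (half-way up) of the wide jar with a white screw cap, 73 mm across and 77 mm high, standing upright on the floor plate inside the other bay

How it is judged:
At the end, for the whole second after the job is handed in: The sash of the bay that holds the beaker is down (its bar within 12 mm of fully down), the sash of the bay that holds the jar is up (its bar within 12 mm of fully up), beaker and jar upright in their bays (((horizontal distance between beaker_mid and grip_left below 0.12 m and height (world z) of grip_left below 0.212 m and height (world z) of grip_right above 0.288 m) or (horizontal distance between beaker_mid and grip_right below 0.12 m and height (world z) of grip_right below 0.212 m and height (world z) of grip_left above 0.288 m)) and angle between each of beaker_mid, jar_mid's own z axis and vertical below 0.17 rad); the robot touches nothing.
It fails at once if the beaker is shifted by more than 20 mm (distance of beaker_mid from where it was at the start of the episode above 0.02 m).
It fails at once if the jar is shifted by more than 20 mm (distance of jar_mid from where it was at the start of the episode above 0.02 m).
It also fails if it takes over 48 s, if anything falls off the work surface, if the arm or the gripper's body presses on something with over 40 N, if the wrist force passes 120 N, or if a joint passes its speed limit or range.

ROBOT

A 7-joint arm with a two-finger parallel gripper is mounted at the origin on a cart in front of the work surface, level with it; the furniture and walls round the work are solid. World frame = base frame: x ahead of the robot, y to its left, z up, the work surface at z = 0. Lengths are in m, angles in rad, forces in N, time in s.
With the tool pointing down it reaches from about 0.425 to 0.925 m from the base axis. Payload 6.8 kg.
Tool frame: the origin (TCP) lies at the very end of the fingers, on their centre line; the grasp point (between the pads) lies 19 mm behind it (r.tcp_to_grasp is the distance from the TCP to the grasp point, in m); z points along the fingers, y is the line along which they close (so a half turn about z gives the same grasp; the last joint's range is limited). The gripper opens to 85 mm and grips with 20 to 120 N. Pads are 22 mm wide; open, the fingers measure 114 mm over their backs; the gripper's body (76 mm by 85 mm) begins 54 mm behind the grasp point. The pads swing forward as they close: fully open they stand 13 mm farther back than shut.
Start: joints at [-1.332, 0.477, 0.022, 1.555, -0.011, 1.109, -0.083], TCP at [0.229, 0.635, 0.231] pointing down, gripper open.
Joint ranges: [-2.96, 2.96], [-0.34, 2.1], [-1.41, 1.46], [0.24, 2.44], [-1.37, 4.51], [0.17, 1.92], [-2.96, 2.96]. Speed limits (rad/s): [2.39, 2.39, 3.14, 3.14, 3.14, 3.14, 3.14].

INTERFACE

Orientations are given as a rotation vector (axis times angle).
In Python, from bench import r gives the robot as it stands.
- The arm moves only by the tool step_arm, never from a script. Its argument "moves" is a list of rows, each a list of 7 numbers: the shift along the tool's x, y, z in mm, then the turn, a rotation vector about the tool's x, y, z in rad, then the finger opening in mm, from 0 to 85.4. A call has 1 to 8 rows; each row is the pose to reach, as a shift and turn from the pose commanded when the call began, along the tool's axes at that moment; what a row does not reach only later rows make up. A row lasts 1/10 s, in which the tool goes at most 50 mm and 8.59 degrees, less where a joint would pass 70% of its speed; a pose out of reach is approached as far as the arm can. A call with a gripper value outside its range is refused whole. The fingers move at their own pace and stop on an object; "grip_force" is the grip in N (left out, the last holds). Time passes only in rows, so rows that repeat a pose let the fingers close. It gives the time, the measured TCP pose, the force, the opening and the grip force at its end, in the units of the state.
- r.get_obs(): the state, without advancing time (a new reading comes with each control period).
- r.grab_frame(name): name is "scene" or "side" or "wrist"; returns a dict with "image" (400x640x3 uint8, red, green, blue), "depth" (400x640 float32, m along the optical axis (not along the pixel's ray), 0 where there is no reading), "mtx" (3x3 intrinsics, pixels), "rvec" (rotation vector, rad) and "tvec" (3), from world to camera coordinates, as OpenCV has them. Camera axes: x right, y down, z forward; pixel columns grow to the right and rows downward; lengths in m; the calibration is good to about 2 mm. A picture is of the moment at which its call begins.
- r.hand_in(): hands the job in; it is judged then, once.
The state is a dict: "clock": time; "joints": joint angles; "qvel": joint speeds; "tau": joint torques, N m; "tcp_pos": TCP position; "orientation": TCP orientation; "contact_force": force on the tool from outside, world axes, zero at the start; "moment": the same for the moment, N m; "grip_width": finger opening in m; "gripper_force": force on a finger pad.
Only numpy, scipy, OpenCV 4.12 (cv2) and the standard library are available. Lean on these libraries where they do the work, as an engineer would, in place of code of your own. Each camera call takes 0.05 s, during which the arm holds its last target. There are 200 camera calls.

## Working session

There is one attempt and no reset: what is moved stays moved. The work goes in short steps, Python scripts to look and compute and a tool call to move; the robot and the scene stay as the last step left them, time stands still between calls to the robot, and variables do not carry over. Pictures are saved under pics/ and viewed, at most 10 in all, crops included, and the job is handed in when it is done.

Besides the shell and the picture viewer there is one more tool, called after "Call:" by a JSON object that holds its "method" and its "body", one argument or row to a line. step_arm: Moves the arm, as the interface text tells. Its arguments: {"type":"object","properties":{"moves":{"type":"array","items":{"type":"array","items":{"type":"number"}}},"grip_force":{"type":"number"}},"required":["moves"]}

```bash
mkdir -p pics; ls; python3 - <<'E'
from bench import r
import cv2,numpy as np
for n in ("scene","side"):
    f=r.grab_frame(n); cv2.imwrite(f"pics/{n}0.png",f["image"][:,:,::-1]); np.savez(f"{n}0.npz",**f)
    R=cv2.Rodrigues(np.array(f["rvec"]))[0]; print(n,-R.T@np.ravel(f["tvec"]),R[2])
o=r.get_obs();print(o)
E
```

```text
pics
scene [ 0.49810124 -0.59307346  0.78158008] [ 0.06288124  0.66405732 -0.74503277]
side [ 0.37534698 -0.71611668  0.65938571] [ 0.24484941  0.78660582 -0.56683335]
{'clock': 0.1, 'joints': array([-1.33208182,  0.4777366 ,  0.02235075,  1.55633176, -0.0114997 ,
        1.10929388, -0.08310466]), 'qvel': array([-7.20612486e-04, -2.46161906e-03,  4.30747859e-04, -1.22065790e-03,
       -6.82106676e-05, -2.83152206e-04,  1.52507227e-03]), 'tau': array([ 4.04861552e-03, -5.97750092e+01,  1.61323719e+00, -2.81953758e+01,
        1.27860974e-02,  4.98802387e-03, -1.07003558e-06]), 'tcp_pos': array([0.22927156, 0.63431371, 0.23041903]), 'orientation': array([-5.42007749e-01, -3.09432001e+00,  2.56562436e-03]), 'contact_force': array([ 0.2734684 , -0.55669898, -0.97695871]), 'moment': array([ 0.01053563, -0.04711619,  0.01653585]), 'gripper_force': 0.0, 'grip_width': 0.0851991612405291}
```

View pics/scene0.png

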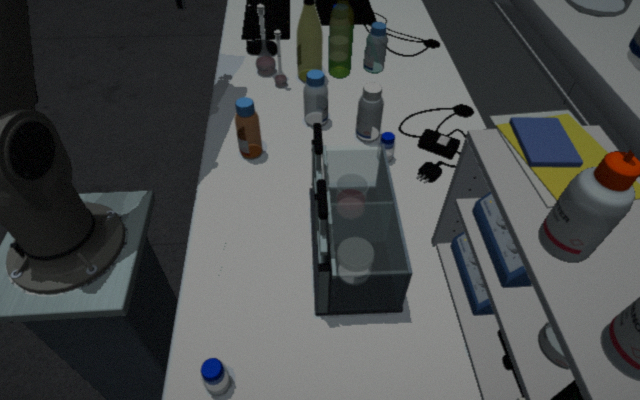

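View pics/side0.png

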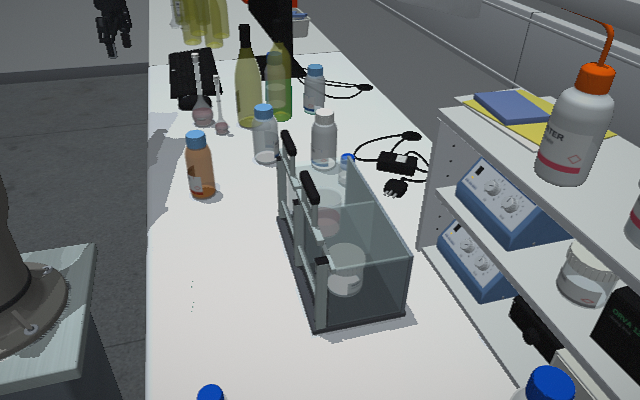

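The hood is in the middle. The wine-red beaker at scene (350,203) is in the far, left bay, and the white-capped jar at (355,258) is in the near, right bay. The black grip bars are at about (318,138) and (322,200) in the scene view. In the side view they are at (288,143) and (310,186).

```bash
cat > h.py <<'E'
import cv2,numpy as np
def cloud(f):
    K=f["mtx"];R=cv2.Rodrigues(np.array(f["rvec"]))[0];t=np.ravel(f["tvec"])
    v,u=np.mgrid[:400,:640];d=f["depth"]
    c=np.stack([(u-K[0,2])/K[0,0]*d,(v-K[1,2])/K[1,1]*d,d],-1)
    return (c-t)@R
def bars(f,box=(0.4,0.8,-0.3,0.4)):
    P=cloud(f);m=(f["image"].max(2)<60)&(f["depth"]>0)&(P[...,2]>.17)&(P[...,2]<.33)
    m&=(P[...,0]>box[0])&(P[...,0]<box[1])&(P[...,1]>box[2])&(P[...,1]<box[3])
    n,l,s,c=cv2.connectedComponentsWithStats(m.astype(np.uint8))
    for i in range(1,n):
        if s[i,4]<40: continue
        p=P[l==i];lo,hi=np.percentile(p,[2,98],axis=0)
        top=p[p[:,2]>hi[2]-.004]
        (cx,cy),wh,a=cv2.minAreaRect((top[:,:2]*1000).astype(np.float32))
        print(s[i],c[i].round(),"lo",lo.round(3),"hi",hi.round(3),"top rect",round(cx),round(cy),np.round(wh),round(a,1),
          "line",cv2.fitLine(top[:,:2].astype(np.float32),cv2.DIST_L2,0,.01,.01).ravel().round(3))
E
python3 - <<'E'
import numpy as np
from h import *
for n in ("scene","side"):
    f=dict(np.load(n+"0.npz"));print(n);bars(f)
    P=cloud(f)
    if n=="scene":
        for u,v in [(350,205),(355,250)]:print(f["image"][v,u],P[v,u].round(3))
E
```

```text
scene
[313 123  10  48 343] [317. 145.] lo [0.535 0.006 0.19 ] hi [0.55  0.082 0.251] top rect 543 44 [77. 14.] 89.6 line [0.023 1.    0.543 0.043]
[448 133  80 133 860] [484. 189.] lo [ 0.791 -0.295  0.178] hi [ 0.798 -0.04   0.315] top rect 792 -170 [260.   2.] 89.9 line [ 0.     1.     0.791 -0.185]
[316 179  12  57 476] [322. 204.] lo [ 0.532 -0.154  0.199] hi [ 0.547 -0.079  0.256] top rect 539 -114 [78. 15.] 88.7 line [ 0.016  1.     0.54  -0.116]
[68 64 65] [ 0.602 -0.043  0.144]
[72 79 80] [ 0.598 -0.149  0.144]
side
[281 130  16  27 232] [288. 143.] lo [0.536 0.004 0.235] hi [0.55  0.076 0.251] top rect 544 43 [75. 14.] 88.6 line [0.017 1.    0.543 0.04 ]
[300 171  20  34 366] [309. 188.] lo [ 0.533 -0.155  0.242] hi [ 0.547 -0.082  0.256] top rect 540 -117 [75. 14.] 89.2 line [ 0.011  1.     0.54  -0.12 ]
```

```bash
cat >> h.py <<'E'
from scipy.spatial.transform import Rotation as Ro
def goto(o,p,yaw):
    "target: tool z down, tool y along (cos yaw,sin yaw) or its opposite; returns tool-frame shift mm, turn"
    R=Ro.from_rotvec(o["orientation"]);out=[]
    for s in (1,-1):
        y=s*np.array([np.cos(yaw),np.sin(yaw),0]);z=np.array([0,0,-1.]);x=np.cross(y,z)
        T=Ro.from_matrix(np.stack([x,y,z],1));out.append((R.inv()*T).as_rotvec())
    t=min(out,key=np.linalg.norm)
    print("shift",(R.inv().apply(np.array(p)-o["tcp_pos"])*1000).round(1),"turn",[q.round(3) for q in out])
E
python3 - <<'E'
from bench import r
from h import *
o=r.get_obs();print(Ro.from_rotvec(o["orientation"]).as_matrix().round(3))
goto(o,(.543,.043,.36),-.02);goto(o,(.543,.043,.224),-.02)
for n in("scene","side"):
    P=cloud(dict(np.load(n+"0.npz")));q=P.reshape(-1,3)
    q=q[(q[:,1]<.6)&(q[:,1]>.1)&(q[:,2]>.15)&(q[:,0]>.2)&(q[:,0]<.75)]
    for y in np.arange(.1,.6,.05):
        s=q[(q[:,1]>=y)&(q[:,1]<y+.05)]
        if len(s):print(n,y.round(2),"x",s[:,0].min().round(2),s[:,0].max().round(2),"z",s[:,2].max().round(2))
E
```

```text
[[-0.94   0.34  -0.   ]
 [ 0.34   0.94  -0.002]
 [-0.    -0.002 -1.   ]]
shift [-496.1 -449.7 -128.8] turn [array([-1.000e-03,  1.000e-03,  1.244e+00]), array([-1.000e-03, -1.000e-03, -1.898e+00])]
shift [-496.  -449.5    7.2] turn [array([-1.000e-03,  1.000e-03,  1.244e+00]), array([-1.000e-03, -1.000e-03, -1.898e+00])]
scene 0.1 x 0.53 0.54 z 0.19
scene 0.25 x 0.36 0.4 z 0.16
scene 0.3 x 0.38 0.72 z 0.16
scene 0.35 x 0.54 0.72 z 0.16
scene 0.4 x 0.54 0.58 z 0.16
scene 0.55 x 0.2 0.58 z 0.28
side 0.1 x 0.54 0.55 z 0.19
side 0.25 x 0.36 0.41 z 0.16
side 0.3 x 0.38 0.72 z 0.16
side 0.35 x 0.54 0.71 z 0.16
side 0.4 x 0.54 0.58 z 0.16
side 0.55 x 0.2 0.58 z 0.38
```

Call:
{"method": "step_arm", "body": {
  "moves": [
    [0, 0, -45, 0, 0, 0, 60],
    [-20, -20, -90, 0, 0, 0, 60],
    [-50, -45, -130, 0, 0, 0.13, 60],
    [-85, -75, -130, 0, 0, 0.26, 60],
    [-120, -108, -130, 0, 0, 0.38, 60],
    [-155, -140, -130, 0, 0, 0.5, 60],
    [-190, -172, -130, 0, 0, 0.62, 60],
    [-225, -204, -130, 0, 0, 0.74, 60]
  ]
}}

```text
clock: 0.9
tcp_pos: [0.3721, 0.3644, 0.3611]
orientation: [-1.631, -2.685, 0.001]
contact_force: [0.1, -0.1, 0.1]
grip_width: 0.0593
gripper_force: 0.0
```

```bash
python3 - <<'E'
from bench import r
from h import *
o=r.get_obs();print(o["clock"],o["tcp_pos"],o["joints"].round(2),o["grip_width"])
goto(o,(.543,.043,.36),-.02)
E
```

```text
0.9 [0.37212827 0.364385   0.36106863] [-1.12  0.11  0.25  1.76 -0.03  1.27 -0.38] 0.05928471764923059
shift [-364.     3.5    1. ] turn [array([-0.   ,  0.   ,  0.499]), array([-0.000e+00, -1.000e-03, -2.643e+00])]
```

Call:
{"method": "step_arm", "body": {
  "moves": [
    [-45, 0, 0, 0, 0, 0.08, 60],
    [-90, 0, 0, 0, 0, 0.16, 60],
    [-135, 0, 0, 0, 0, 0.24, 60],
    [-180, 0, 0, 0, 0, 0.32, 60],
    [-225, 2, 0, 0, 0, 0.4, 60],
    [-270, 3, 0, 0, 0, 0.5, 60],
    [-315, 3, 0, 0, 0, 0.5, 60],
    [-360, 3, 0, 0, 0, 0.5, 60]
  ]
}}

```text
clock: 1.7
tcp_pos: [0.5421, 0.0476, 0.3612]
orientation: [-2.239, -2.204, 0.0]
contact_force: [0.2, 0.2, 0.9]
grip_width: 0.0606
gripper_force: 0.0
```

Call:
{"method": "step_arm", "body": {
  "moves": [
    [0, 0, 0, 0, 0, 0, 60],
    [0, 0, 0, 0, 0, 0, 60]
  ]
}}

```text
clock: 1.9
tcp_pos: [0.5418, 0.0481, 0.3609]
orientation: [-2.242, -2.2, 0.001]
contact_force: [-1.8, 0.6, 0.5]
grip_width: 0.06
gripper_force: 0.0
```

```bash
python3 - <<'E'
from bench import r
from h import *
f=r.grab_frame("wrist");cv2.imwrite("pics/w1.png",f["image"][:,:,::-1])
bars(f)
o=r.get_obs();print(o["clock"],o["tcp_pos"],o["joints"].round(2),o["grip_width"])
goto(o,(.543,.043,.224),-.02)
print(Ro.from_rotvec(o["orientation"]).as_matrix().round(3))
E
```

```text
[ 315  155   17   80 1234] [323. 195.] lo [0.535 0.011 0.243] hi [0.551 0.085 0.25 ] top rect 543 46 [77. 14.] 88.6 line [0.023 1.    0.543 0.048]
[316 299  13  41 474] [322. 319.] lo [ 0.533 -0.117  0.241] hi [ 0.546 -0.074  0.255] top rect 540 -97 [45. 13.] 87.1 line [ 0.028  1.     0.54  -0.095]
1.95 [0.54148892 0.04966439 0.36083517] [-0.71  0.17  0.58  1.73 -0.09  1.28 -0.12] 0.05994955741141671
shift [ -6.7   1.8 136.8] turn [array([-0.001, -0.   ,  0.004]), array([ 0.000e+00, -2.000e-03, -3.138e+00])]
[[ 0.016  1.    -0.001]
 [ 1.    -0.016  0.   ]
 [ 0.    -0.001 -1.   ]]
```

View pics/w1.png

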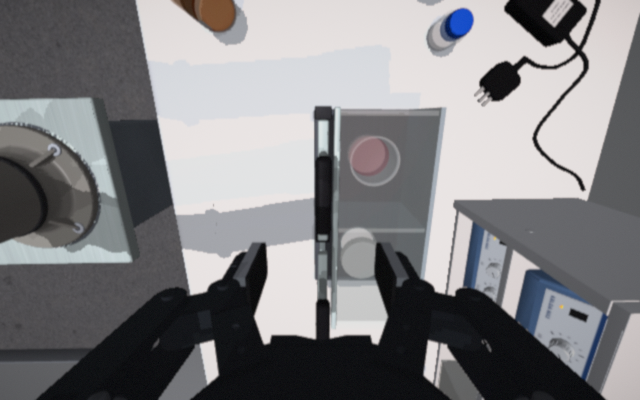

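The wrist view shows the left bar at (323,195) between the fingers. The red beaker behind it, at (370,155), is confirmed in the left bay, and the white jar at (358,250) is in the right bay. Next I descend and grip the left bar.

Call:
{"method": "step_arm", "body": {
  "moves": [
    [-4, 1.5, 40, 0, 0, 0, 60],
    [-4, 1.5, 80, 0, 0, 0, 60],
    [-4, 1.5, 110, 0, 0, 0, 60],
    [-4, 1.5, 125, 0, 0, 0, 60],
    [-4, 1.5, 137, 0, 0, 0, 60],
    [-4, 1.5, 137, 0, 0, 0, 60],
    [-4, 1.5, 137, 0, 0, 0, 30]
  ]
}}

```text
clock: 2.65
tcp_pos: [0.5436, 0.046, 0.2249]
orientation: [2.238, 2.205, 0.001]
contact_force: [-0.6, -0.4, -0.3]
grip_width: 0.0467
gripper_force: 0.0
```

Call:
{"method": "step_arm", "body": {
  "moves": [
    [0, 0, 0, 0, 0, 0, 10],
    [0, 0, 0, 0, 0, 0, 5],
    [0, 0, 0, 0, 0, 0, 5],
    [0, 0, 0, 0, 0, 0, 5],
    [0, 0, 0, 0, 0, 0, 5]
  ],
  "grip_force": 40
}}

```text
clock: 3.15
tcp_pos: [0.5441, 0.0454, 0.225]
orientation: [2.239, 2.203, 0.003]
contact_force: [1.5, 0.7, 3.0]
grip_width: 0.0155
gripper_force: 44.9
```

Gripped, with 15.5 mm between the pads. Now I pull down.

Call:
{"method": "step_arm", "body": {
  "moves": [
    [0, 0, 6, 0, 0, 0, 5],
    [0, 0, 13, 0, 0, 0, 5],
    [0, 0, 20, 0, 0, 0, 5],
    [0, 0, 27, 0, 0, 0, 5],
    [0, 0, 33, 0, 0, 0, 5],
    [0, 0, 38, 0, 0, 0, 5],
    [0, 0, 38, 0, 0, 0, 5]
  ]
}}

```text
clock: 3.85
tcp_pos: [0.544, 0.0454, 0.1857]
orientation: [2.238, 2.203, 0.001]
contact_force: [6.8, 0.6, -1.7]
grip_width: 0.0153
gripper_force: 44.2
```

Call:
{"method": "step_arm", "body": {
  "moves": [
    [0, 0, 2, 0, 0, 0, 5],
    [0, 0, 4, 0, 0, 0, 5],
    [0, 0, 4, 0, 0, 0, 5]
  ]
}}

```text
clock: 4.15
tcp_pos: [0.5442, 0.0454, 0.1854]
orientation: [-2.239, -2.203, -0.004]
contact_force: [-7.5, 1.1, 34.4]
grip_width: 0.0151
gripper_force: 49.2
```

That is the end stop, at 34 N. I relax, open and rise.

Call:
{"method": "step_arm", "body": {
  "moves": [
    [0, 0, -4, 0, 0, 0, 5],
    [0, 0, -4, 0, 0, 0, 20],
    [0, 0, -4, 0, 0, 0, 60],
    [0, 0, -4, 0, 0, 0, 60],
    [0, 0, -4, 0, 0, 0, 60],
    [0, 0, -4, 0, 0, 0, 60]
  ]
}}

```text
clock: 4.75
tcp_pos: [0.5429, 0.0451, 0.1859]
orientation: [-2.239, -2.203, 0.001]
contact_force: [-0.6, -0.3, -0.8]
grip_width: 0.06
gripper_force: 0.0
```

Call:
{"method": "step_arm", "body": {
  "moves": [
    [0, 0, -30, 0, 0, 0, 60],
    [0, 0, -75, 0, 0, 0, 60],
    [0, 0, -120, 0, 0, 0, 60],
    [0, 0, -150, 0, 0, 0, 60],
    [-40, 0, -150, 0, 0, 0, 60],
    [-80, 0, -150, 0, 0, 0, 60],
    [-110, 0, -150, 0, 0, 0, 60],
    [-110, 0, -150, 0, 0, 0, 60]
  ]
}}

```text
clock: 5.55
tcp_pos: [0.5406, -0.0704, 0.3367]
orientation: [2.247, 2.194, -0.001]
contact_force: [0.4, -0.2, -0.4]
grip_width: 0.0601
gripper_force: 0.0
```

```bash
python3 - <<'E'
from bench import r
from h import *
f=r.grab_frame("wrist");bars(f)
f=r.grab_frame("side");bars(f)
o=r.get_obs();print(o["clock"],o["tcp_pos"],o["joints"].round(2),o["grip_width"])
goto(o,(.540,-.116,.229),-.02)
E
```

```text
[ 313   17   18   96 1634] [321.  64.] lo [0.535 0.009 0.205] hi [0.551 0.082 0.211] top rect 543 46 [77. 15.] 88.1 line [0.022 1.    0.543 0.047]
[ 314  206   17   80 1220] [322. 244.] lo [ 0.533 -0.147  0.244] hi [ 0.547 -0.075  0.255] top rect 540 -112 [75. 14.] 88.1 line [ 0.023  1.     0.54  -0.11 ]
[282 148  15  27 234] [289. 161.] lo [0.536 0.004 0.198] hi [0.55  0.076 0.212] top rect 544 43 [79. 14.] 88.3 line [0.023 1.    0.543 0.04 ]
[300 171  20  34 367] [309. 188.] lo [ 0.532 -0.155  0.242] hi [ 0.547 -0.082  0.256] top rect 540 -118 [76. 14.] 88.5 line [ 0.018  1.     0.54  -0.12 ]
5.65 [ 0.54127316 -0.06522424  0.33618463] [-0.55  0.19  0.66  1.76 -0.12  1.23  0.12] 0.06019084357845911
shift [-50.8  -0.3 107.2] turn [array([-0.   , -0.   ,  0.002]), array([ 1.000e-03, -1.000e-03, -3.139e+00])]
```

The left sash is down, with its bar top at about 0.211. Next is the right bar.

Call:
{"method": "step_arm", "body": {
  "moves": [
    [-30, 0, 0, 0, 0, 0, 60],
    [-50, 0, 10, 0, 0, 0, 60],
    [-50, 0, 50, 0, 0, 0, 60],
    [-50, 0, 85, 0, 0, 0, 60],
    [-50, 0, 98, 0, 0, 0, 60],
    [-50, 0, 108, 0, 0, 0, 60],
    [-50, 0, 108, 0, 0, 0, 60]
  ]
}}

```text
clock: 6.35
tcp_pos: [0.5408, -0.1139, 0.2279]
orientation: [-2.237, -2.205, 0.001]
contact_force: [-0.0, 0.8, 1.3]
grip_width: 0.0599
gripper_force: 0.0
```

Call:
{"method": "step_arm", "body": {
  "moves": [
    [0, 0, 0, 0, 0, 0, 30],
    [0, 0, 0, 0, 0, 0, 5],
    [0, 0, 0, 0, 0, 0, 5],
    [0, 0, 0, 0, 0, 0, 5],
    [0, 0, 0, 0, 0, 0, 5],
    [0, 0, 0, 0, 0, 0, 5]
  ],
  "grip_force": 50
}}

```text
clock: 6.95
tcp_pos: [0.5407, -0.1148, 0.2286]
orientation: [-2.24, -2.203, -0.001]
contact_force: [-2.6, -0.3, 2.2]
grip_width: 0.015
gripper_force: 52.7
```

Call:
{"method": "step_arm", "body": {
  "moves": [
    [0, 0, -6, 0, 0, 0, 5],
    [0, 0, -13, 0, 0, 0, 5],
    [0, 0, -20, 0, 0, 0, 5],
    [0, 0, -27, 0, 0, 0, 5],
    [0, 0, -34, 0, 0, 0, 5],
    [0, 0, -41, 0, 0, 0, 5],
    [0, 0, -46, 0, 0, 0, 5],
    [0, 0, -48, 0, 0, 0, 5]
  ]
}}

```text
clock: 7.75
tcp_pos: [0.5407, -0.1148, 0.2769]
orientation: [2.239, 2.204, 0.001]
contact_force: [1.8, -0.2, -8.8]
grip_width: 0.0146
gripper_force: 51.1
```

Call:
{"method": "step_arm", "body": {
  "moves": [
    [0, 0, -2, 0, 0, 0, 5],
    [0, 0, -4, 0, 0, 0, 5],
    [0, 0, -6, 0, 0, 0, 5],
    [0, 0, -6, 0, 0, 0, 5]
  ]
}}

```text
clock: 8.15
tcp_pos: [0.5407, -0.1148, 0.2826]
orientation: [-2.239, -2.203, -0.0]
contact_force: [1.1, -0.0, -4.4]
grip_width: 0.0148
gripper_force: 51.5
```

Call:
{"method": "step_arm", "body": {
  "moves": [
    [0, 0, -2, 0, 0, 0, 5],
    [0, 0, -3, 0, 0, 0, 5],
    [0, 0, -3, 0, 0, 0, 5]
  ]
}}

```text
clock: 8.45
tcp_pos: [0.5406, -0.1148, 0.2846]
orientation: [2.239, 2.204, -0.001]
contact_force: [4.5, -2.2, -12.1]
grip_width: 0.0155
gripper_force: 50.5
```

Force is rising, which marks the stop. I relax, release, rise clear and check.

Call:
{"method": "step_arm", "body": {
  "moves": [
    [0, 0, 1, 0, 0, 0, 5],
    [0, 0, 1, 0, 0, 0, 20],
    [0, 0, 1, 0, 0, 0, 60],
    [0, 0, 1, 0, 0, 0, 60],
    [0, 0, 1, 0, 0, 0, 60],
    [0, 0, 1, 0, 0, 0, 60]
  ]
}}

```text
clock: 9.05
tcp_pos: [0.5408, -0.1147, 0.2845]
orientation: [2.239, 2.204, 0.0]
contact_force: [0.5, -0.3, -0.9]
grip_width: 0.0601
gripper_force: 0.0
```

Call:
{"method": "step_arm", "body": {
  "moves": [
    [0, 0, -30, 0, 0, 0, 60],
    [0, 0, -70, 0, 0, 0, 60],
    [0, 0, -110, 0, 0, 0, 60],
    [0, 0, -120, 0, 0, 0, 60],
    [0, 0, -120, 0, 0, 0, 60],
    [0, 0, -120, 0, 0, 0, 60]
  ]
}}

```text
clock: 9.65
tcp_pos: [0.5403, -0.1145, 0.4031]
orientation: [-2.238, -2.203, 0.001]
contact_force: [0.5, 0.8, 0.0]
grip_width: 0.06
gripper_force: 0.0
```

```bash
python3 - <<'E'
from bench import r
from h import *
f=r.grab_frame("side");bars(f);cv2.imwrite("pics/s2.png",f["image"][:,:,::-1])
f=r.grab_frame("wrist");bars(f)
o=r.get_obs();print(o["clock"],o["tcp_pos"],o["contact_force"],abs(o["qvel"]).max())
E
```

```text
[300 140  21  34 375] [310. 157.] lo [ 0.532 -0.155  0.297] hi [ 0.547 -0.083  0.311] top rect 540 -118 [74. 14.] 88.4 line [ 0.025  1.     0.54  -0.12 ]
[282 148  15  27 234] [289. 161.] lo [0.536 0.005 0.197] hi [0.55  0.077 0.212] top rect 543 16 [136.  14.] 89.1 line [0.034 0.999 0.543 0.04 ]
[ 315    0   16   75 1038] [322.  37.] lo [0.536 0.007 0.205] hi [0.55  0.074 0.211] top rect 543 41 [69. 14.] 88.7 line [0.027 1.    0.543 0.042]
[ 314  156   17   84 1334] [322. 196.] lo [ 0.533 -0.148  0.304] hi [ 0.547 -0.075  0.31 ] top rect 540 -113 [76. 14.] 88.6 line [ 0.025  1.     0.539 -0.111]
9.75 [ 0.53998278 -0.11444461  0.40256418] [ 0.17891533 -0.35669469 -0.44976248] 0.003424501632537328
```

View pics/s2.png

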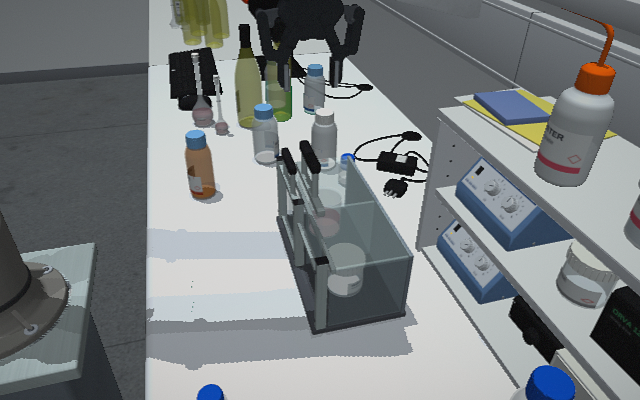

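The left bar at (289,161) is down, with its top at 0.211. The right bar at (310,157) is up, with its top at 0.310. The beaker and jar have not moved and the arm is clear.

```bash
python3 -c "
from bench import r
print(r.hand_in())"
```

```text
the job is handed in; nothing more can be done
None
```

The job is handed in at about 10 s: the left (beaker) sash is fully down, the right (jar) sash is fully up, the beaker and jar stand where they were, and the arm is clear; no verdict came back.

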